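# Change the water filter cartridge

### The job

Fit the new, blue-capped cartridge into the sloping port of the counter-top water filter: line its two lugs up with the port's slots, press it all the way down against the spring, turn it a quarter turn clockwise so that it rises into its seat and locks, and let go. Only then turn the water on by swinging the blue valve lever all the way outward until it lies in line with its pipe. Leave the used cartridge and everything else on the counter where it stands.

Things in the scene. Friction and masses are not known exactly. Their poses are not given: they have to be found in the camera images.
- cartridge: New filter cartridge, loose, about 0.16 kg, 85 mm tall, upright on its foot. Origin: centre of the foot's underside; z up its axis; half a turn makes no difference. White shaft: 41 mm diameter up to 24 mm (foot edge bevelled to 36 mm), 46 mm diameter from 28 to 50 mm. Blue cap disc, 66 mm diameter, from 50 to 57 mm up; bar grip on top.
- bar_grip (a point): On the new cartridge, middle of its straight white bar grip with a blue stripe, 72 mm above the foot on the axis. The bar is 50 mm long along the cartridge's x, 14 mm thick along its y, and stands from 57 (top of the cap disc) to 85 mm above the foot.
- lug (a point): On the new cartridge, tip of the lug at its +x, 29.5 mm from the axis, 36.5 mm above the foot. An equal lug is opposite at -x: both are in line with the bar (white dots on the cap show them), 9 mm wide, from 33.5 to 39.5 mm above the foot.
- socket: Bayonet port on the unit's sloping deck, fixed to it: dark grey collar, 88 mm diameter, 14 mm out of the deck. Origin: centre of the rim's face; z: port axis, pointing out, 30 degrees from vertical, leaning to the unit's front; x: up the slope; y: left as seen from the robot. Bore 48 mm across, 44 mm from 30 mm down. Two slots at +y and -y: put the cartridge in with its bar along y.
- slot (a point): On the rim's face, 38 mm from the port axis at +y, on the white bar that marks one slot; the other is opposite at -y. Slots are 13 mm (at the bore) to 17 mm wide and reach 31.5 mm from the axis. With lugs off the slots they rest on the rim, the foot only 33.5 mm below it.
- lock_mark (a point): On the rim's face, green dot 38 mm from the port axis at +x; another is opposite at -x. Press and turn the cartridge 90 degrees clockwise seen from outside (negative about the port's z) to a stop: bar in line with the dots. It cannot turn the other way. The lugs pass a ridge with the foot 48 mm or more below the rim, then rise into seats. Locked: foot 45.5 mm below the rim, cap disc 4.5 mm above it.
- spring_plate (a joint): How far (m) the spring plate in the port is pressed in: 0 at rest, 39.5 mm below the rim, where the foot meets it with the lugs inside the slots; 0.006 under a locked cartridge; 0.0105 when the cap disc touches the rim (foot 50 mm down), which is as far as it goes. Spring: 4 N at first, plus 0.6 N per mm.
- filter_unit: White counter-top water filter, fixed, 200 mm deep (x), 170 mm wide (y); its deck slopes from 85 mm high in front (-x, to the robot) to 200 mm at the back. Origin: centre of the underside; y to the left. Left wall, 40 mm behind its middle: outlet pipe, 55 mm out at 50 mm high, then down. Right wall: inlet pipe, 16 mm diameter, centre 50 mm high, 158 mm straight out along -y through a brass valve, then down.
- valve_lever (a joint): Angle (rad) of the blue lever of the inlet valve about a vertical axis: 0 = shut, lever pointing to the unit's front (its -x); 1.571 = fully open, at a stop, lever in line with the pipe and pointing away from the unit (its -y). It opens counter-clockwise seen from above, stays where it is left, and moves with about 1 N at its end.
- valve_pivot (a point): On the valve's axis, at the middle of the lever's thickness, 84 mm above the counter; fixed to the unit, 80 mm out from its right wall and 10 mm before its middle.
- lever_tip (a point): Free end of the blue lever, 88 mm from the pivot, at the middle of its thickness. From 24 to 88 mm from the pivot the lever is a straight blue grip 15 mm wide and 12 mm thick (78 to 90 mm above the counter), free on both sides.
- used_cartridge: The used cartridge, of the same shape but grey and brown, loose, standing in the white dish. Stays there. Origin: centre of its foot.
- dish: White round dish, 118 mm diameter, 34 mm high, loose. Origin: centre of its underside.
- blue_mug: Light blue mug, upright, 96 mm high, 85 mm diameter, loose, half full of tea, to the robot's right. Origin: on the underside, 15 mm towards the handle from the mug's centre.
- creamer: White and blue creamer tin with a blue lid, 56 mm diameter, 94 mm high, loose. Origin: centre of its underside.
- sugar: Glass sugar dispenser with a chrome spout, 69 mm diameter, 121 mm high, loose. Origin: centre of its underside.
- white_mug: White mug standing upside down, 70 mm diameter, 90 mm high, loose. Origin: centre of its underside.

How it is judged (in metres and radians):
On the way:
1. the new cartridge is locked in the port (z of cartridge in the frame of socket between -0.0472 and -0.044 m and x of cartridge in the frame of socket between -0.004 and 0.004 m and y of cartridge in the frame of socket between -0.004 and 0.004 m and angle between the z axis of cartridge and the z axis of socket, either way round below 0.09 rad and angle between the x axis of cartridge and the x axis of socket, either way round below 0.17 rad), for 0.3 s.
At the end, for the whole second after the job is handed in: New cartridge locked in the port: foot 44 to 47.2 mm below the rim along the port axis and within 4 mm of it, axes parallel within 0.09 rad, bar in line with the green marks (port x) within 0.17 rad; valve lever open to at least 1.45 rad; both at rest (all of step 1 and value of joint valve_lever above 1.45 rad and linear speed of cartridge below 0.01 m/s and velocity of joint valve_lever below 0.05 rad/s); the robot touches nothing.
It fails at once if the water was turned on (lever past 0.5 rad) while the cartridge was not locked (value of joint valve_lever above 0.5 rad and not (z of cartridge in the frame of socket between -0.0472 and -0.044 m and x of cartridge in the frame of socket between -0.004 and 0.004 m and y of cartridge in the frame of socket between -0.004 and 0.004 m and angle between the z axis of cartridge and the z axis of socket, either way round below 0.09 rad and angle between the x axis of cartridge and the x axis of socket, either way round below 0.17 rad)).
It fails at once if the used cartridge or its dish was moved by more than 30 mm (distance of any of used_cartridge, dish from where it was at the start of the episode above 0.03 m).
It fails at once if the blue mug was moved by more than 30 mm (distance of blue_mug from where it was at the start of the episode above 0.03 m).
It fails at once if the creamer tin or the sugar dispenser was moved by more than 30 mm (distance of any of creamer, sugar from where it was at the start of the episode above 0.03 m).
It fails at once if the white mug was moved by more than 30 mm (distance of white_mug from where it was at the start of the episode above 0.03 m).
It also fails if it takes over 58 s, if anything falls off the work surface, if the arm or the gripper's body presses on something with over 40 N, if the wrist force passes 120 N, or if a joint passes its speed limit or range.

### The arm

A 6-joint arm with a two-finger parallel gripper is mounted at the origin on a cart in front of the work surface, level with it; the furniture and walls round the work are solid. World frame = base frame: x ahead of the robot, y to its left, z up, the work surface at z = 0. Lengths are in mm, angles in degrees, forces in N, time in s.
With the tool pointing down it reaches from about 300 to 850 mm from the base axis. Payload 4.2 kg.
Tool frame: the origin (TCP) lies at the very end of the fingers, on their centre line; the grasp point (between the pads) lies 19 mm behind it; z points along the fingers, y is the line along which they close (so a half turn about z gives the same grasp; the last joint's range is limited). The gripper opens to 91 mm and grips with 3 to 60 N. Pads are 32 mm wide; open, the fingers measure 118 mm over their backs; the gripper's body (76 mm by 178 mm) begins 60 mm behind the grasp point.
Start: joints at [68.812, 18.312, 89.639, -0, 72.044, -1.146], TCP at [197.061, 540.194, 213.976] pointing down, gripper open.
Joint ranges: [-177.97, 177.97], [-48.28, 115.42], [12.27, 149.76], [-77.06, 257.06], [2.81, 150.46], [-146.56, 146.56]. Speed limits (degrees/s): [147.25, 147.25, 180, 180, 180, 180].

### API

Orientations are given as [roll, pitch, yaw] about the fixed x, y, z axes, in that order (R = Rz(yaw) Ry(pitch) Rx(roll)).
In Python, from workcell import * gives the robot as it stands.
- The arm moves only by the tool move_arm, never from a script. Its argument "motion" is a list of rows, each a list of 3 entries, a list of its own where there are three numbers: the finger opening in mm, from 0 to 91.2, then the shift along the world's x, y, z in units of 25 mm (1.0 is 25 mm), then the turn, a rotation vector about the world's x, y, z in units of 4 degrees (1.0 is 4 degrees). In form: [[grip, [x, y, z], [ax, ay, az]], ...]. A call has 1 to 20 rows; each row shifts and turns the commanded pose from where the row before left it; what a row does not reach is not made up. A row lasts 1/12 s, in which the tool goes at most 41.7 mm and 7.16 degrees, less where a joint would pass 70% of its speed; a pose out of reach is approached as far as the arm can. A call with a number of a shift or a turn outside -1 to 1 is refused whole. A call with a gripper value outside its range is refused whole. The fingers move at their own pace and stop on an object; "grip_force" is the grip in N (left out, the last holds). Time passes only in rows, so rows that do not move let the fingers close. It gives the time, the measured TCP pose, the force, the opening and the grip force at its end, in the units of the state.
- state(): the state, without advancing time (a new reading comes with each control period).
- grab_frame(name): name is "scene" or "top"; returns the picture (420x560x3 uint8, blue, green, red); there is no depth.
- camera_info(name): a dict with "fx", "fy", "cx", "cy" (pixels), "rvec" (rotation vector, rad) and "tvec" (3), from world to camera coordinates, as OpenCV has them. Camera axes: x right, y down, z forward; pixel columns grow to the right and rows downward; lengths in mm; the calibration is good to about 2 mm. A picture is of the moment at which its call begins. camera_info takes no time and is no camera call.
- job_done(): hands the job in; it is judged then, once.
The state is a dict: "time_s": time; "qpos": joint angles; "qvel": joint speeds; "effort": joint torques, N m; "ee_pos": TCP position; "ee_rot": TCP orientation; "force": force on the tool from outside, world axes, zero at the start; "torque": the same for the moment, N m; "gripper_width": finger opening in mm; "gripper_force": force on a finger pad.
Only numpy, scipy, OpenCV 4.12 (cv2) and the standard library are available. Lean on these libraries where they do the work, as an engineer would, in place of code of your own. Each camera call takes 0.05 s, during which the arm holds its last target. There are 200 camera calls.

## Working session

There is one attempt and no reset: what is moved stays moved. The work goes in short steps, Python scripts to look and compute and a tool call to move; the robot and the scene stay as the last step left them, time stands still between calls to the robot, and variables do not carry over. Pictures are saved under pics/ and viewed, at most 10 in all, crops included, and the job is handed in when it is done.

Besides the shell and the picture viewer there is one more tool, called after "Request:" as a command line: name --argument value ..., lists and objects as JSON in quotes. move_arm: Moves the arm, as the interface text tells. Shifts and turns lie within -1 to 1; 1 stands for 25 mm of shift or 4 degrees of turn. Its arguments: {"type":"object","properties":{"motion":{"type":"array","items":{"type":"array"}},"grip_force":{"type":"number"}},"required":["motion"]}

```bash
mkdir -p pics
python3 - <<'E'
from workcell import *
import cv2
for n in ("scene","top"):
    im=grab_frame(n); cv2.imwrite(f"pics/{n}0.png",cv2.resize(im,(800,600),interpolation=cv2.INTER_CUBIC)); cv2.imwrite(f"pics/{n}_raw.png",im)
    print(camera_info(n))
print(state())
E
```

```text
{'fx': 523.3533682760243, 'fy': 523.3533682760243, 'cx': 279.57907522853634, 'cy': 203.48588875662128, 'rvec': array([ 1.01655736, -2.07478559,  1.34380871]), 'tvec': array([ 306.14502022,  276.00685071, 1526.29283415])}
{'fx': 422.84180598260593, 'fy': 422.84180598260593, 'cx': 280.7568447422329, 'cy': 213.45538049491608, 'rvec': array([ 2.1306087 , -2.10422347,  0.21868171]), 'tvec': array([ -26.64656916,  517.60164013, 1475.15252866])}
{'time_s': 0.1, 'qpos': array([ 6.88134580e+01,  1.83484725e+01,  8.96967948e+01,  3.03696011e-05,
        7.20427490e+01, -1.14520413e+00]), 'qvel': array([-0.06107647,  0.00142434, -0.21028091,  0.0761156 , -0.14147001,
       -0.11171567]), 'effort': array([ 5.79948355e-04, -4.13327157e+01, -2.32509971e+01,  7.31180725e-02,
        4.20221128e-02, -3.26605277e-05]), 'ee_pos': array([196.89121626, 539.79039631, 213.21714467]), 'ee_rot': array([-1.79912002e+02, -1.78798719e-03,  1.59958651e+02]), 'force': array([0.64961505, 0.33268933, 0.61038764]), 'torque': array([-0.00322998, -0.07098794,  0.01354816]), 'gripper_force': 0.0, 'gripper_width': 91.23417609923155}
```

View pics/scene0.png

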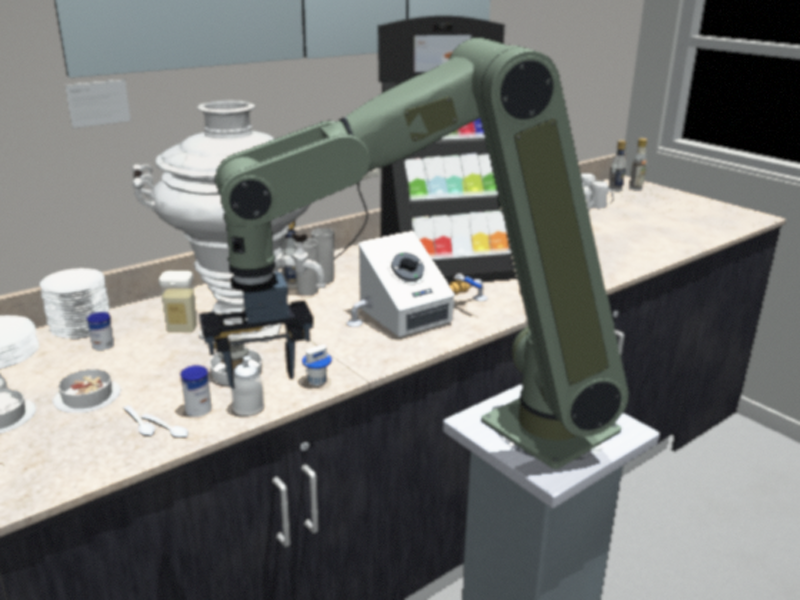

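View pics/top0.png

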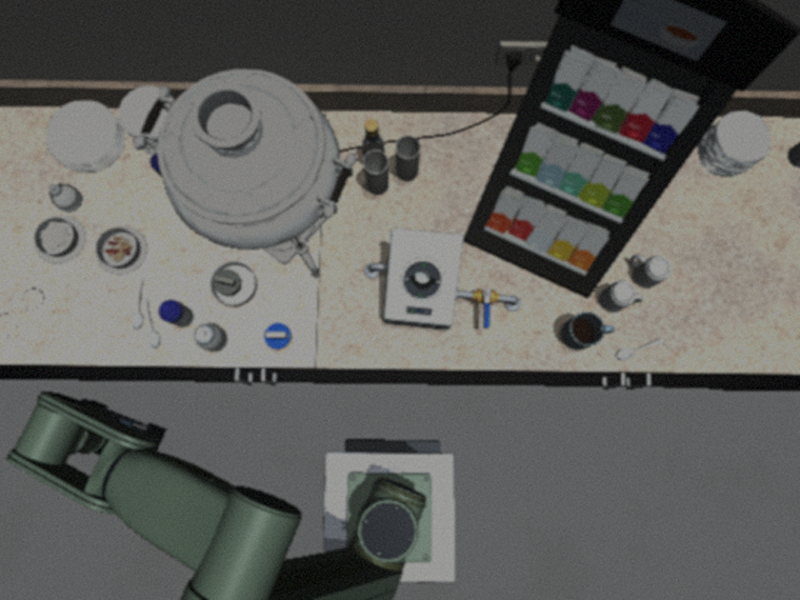

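The scene view shows the filter unit with its port near (408,265), the new cartridge at (317,365), and the gripper left of it. In the top view (800 px scale) the cartridge is at (277,335), the port at (422,279) and the lever at (487,308). Next I'll enlarge these areas.

Run:
```python
import cv2,numpy as np
t=cv2.imread("pics/top_raw.png");s=cv2.imread("pics/scene_raw.png")
def c(im,x,y,w,h,k):
    return cv2.resize(im[y:y+h,x:x+w],(w*k,h*k),interpolation=cv2.INTER_CUBIC)
# top: unit crop x255..375,y150..240 ; cart crop x165..225, y215..260
a=c(t,255,155,120,80,5) #600x400
b=c(t,130,178,100,72,5) #
cv2.imwrite("pics/t1.png",np.vstack([a[:,:600],]))
out=np.zeros((600,800,3),np.uint8)
out[:320,:480]=c(t,265,158,120,80,4)[:320,:480]
out[:280,480:800]=c(t,135,180,80,70,4)
out[320:600,:480]=c(s,240,160,120,70,4)
out[320:600,480:800]=c(s,190,228,80,70,4)
cv2.imwrite("pics/crops.png",out)
```

```text
(no output)
```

View pics/crops.png

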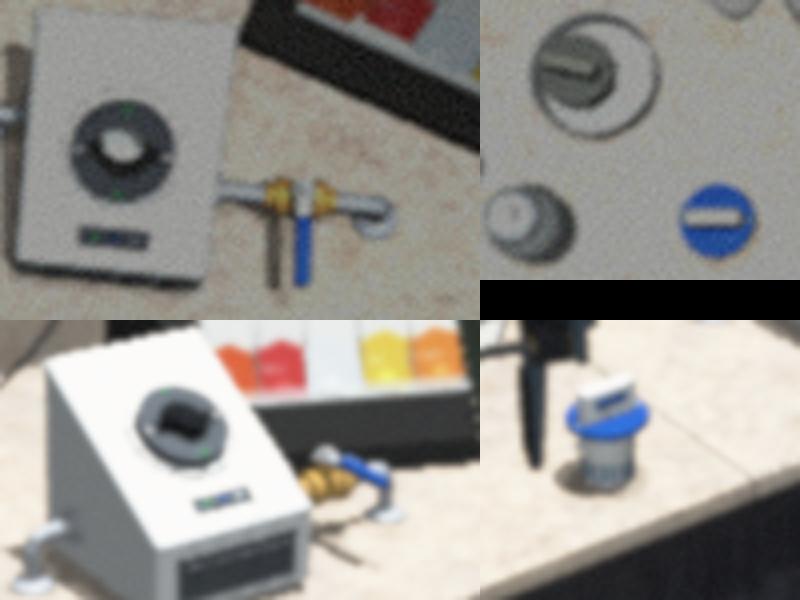

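Top crop (4x): collar centre is at (122,150), green dots at (127,109) and (117,194), and the lever end at (302,287). The cartridge disc centre is at (718,220), with its bar running from (683,217) to (741,217). In the scene crop the dots are at (165,393) and (204,451), and the deck corners and cartridge disc (608,417) are clear. Now I'll fit the poses.

```bash
cat > h.py <<'E'
from workcell import *
import cv2,numpy as np
from scipy.optimize import least_squares
from scipy.spatial.transform import Rotation as R
def proj(n,P):
    c=camera_info(n);K=np.array([[c['fx'],0,c['cx']],[0,c['fy'],c['cy']],[0,0,1]])
    return cv2.projectPoints(np.array(P,float).reshape(-1,3),np.array(c['rvec']),np.array(c['tvec']),K,None)[0][:,0]
TU=(265,158);TC=(135,180);SU=(240,160);SC=(190,228)
def px(o,p): return (np.array(p)+.5)/4-.5+np.array(o)
def unit(p,pts): return R.from_euler('z',p[2],degrees=True).apply(pts)+[p[0],p[1],0]
a=np.arctan2(115,200); u=np.array([np.cos(a),0,np.sin(a)]); n=np.array([-np.sin(a),0,np.cos(a)])
def sock(d,x=0,y=0,z=0): # local in unit
    return np.array([0,0,142.5])+u*(d+x)+n*(14+z)+np.array([0,y,0])
E
cat > fit.py <<'E'
from h import *
obs=[('top',TU,lambda d:sock(d,38),(127,109)),('top',TU,lambda d:sock(d,-38),(117,194)),
('top',TU,lambda d:sock(d,0,38),(79,152)),('top',TU,lambda d:sock(d,0,-38),(168,156)),
('top',TU,lambda d:[-98,-165,84],(302,287)),
('top',TU,lambda d:[-100,85,85],(18,262)),('top',TU,lambda d:[-100,-85,85],(203,285)),
('top',TU,lambda d:[100,85,200],(37,11)),('top',TU,lambda d:[100,-85,200],(239,24)),
('scene',SU,lambda d:sock(d,38),(165,73)),('scene',SU,lambda d:sock(d,-38),(204,131)),
('scene',SU,lambda d:[-98,-165,84],(387,164)),
('scene',SU,lambda d:[-100,85,85],(157,229)),('scene',SU,lambda d:[-100,-85,85],(308,190)),
('scene',SU,lambda d:[100,85,200],(46,45)),('scene',SU,lambda d:[100,-85,200],(199,7))]
def f(p): return np.concatenate([proj(c,unit(p,f_(p[3])))[0]-px(o,q) for c,o,f_,q in obs])
r=least_squares(f,[500,0,0,0],loss='soft_l1');print(r.x.round(2));print(f(r.x).reshape(-1,2).round(1).tolist())
p=r.x
print('socket',unit(p,sock(p[3])),'pivot',unit(p,[-10,-165,84]),'tip',unit(p,[-98,-165,84]))
def cart(q,P): return R.from_euler('z',q[2],degrees=True).apply(P)+[q[0],q[1],0]
co=[('top',TC,[0,0,57],(238,220)),('top',TC,[25,0,85],(203,217)),('top',TC,[-25,0,85],(262,217)),('scene',SC,[0,0,55],(128,98)),
('scene',SC,[0,0,0],(128,161))]
g=lambda q:np.concatenate([proj(c,cart(q,P))[0]-px(o,k) for c,o,P,k in co])
r=least_squares(g,[380,200,90],x_scale=[1,1,1],loss='soft_l1');print(r.x.round(2),g(r.x).reshape(-1,2).round(1).tolist())
# neighbours
for nm,o,k,z in [('dish',TC,(115,75),20),('sugar/whitemug',TC,(30,215),120)]:
    h=lambda q:proj('top',[q[0],q[1],z])[0]-px(o,k)
    print(nm,least_squares(h,[380,200]).x.round())
for nm,k in [('bluemug',(584,330)),('lid',(172,311))]:
    h=lambda q:proj('top',[q[0],q[1],90])[0]-np.array(k)*.7
    print(nm,least_squares(h,[380,-200]).x.round())
E
python3 fit.py
```

```text
[ 5.6467e+02 -7.0980e+01 -4.6600e+00  3.0000e-02]
[[0.6, 0.4], [0.9, 0.6], [0.3, -0.5], [0.4, 0.5], [-0.5, 1.0], [-0.4, 1.1], [1.5, -0.1], [-0.0, -0.8], [0.2, 0.6], [-1.2, -0.6], [-1.0, 0.5], [-1.5, 0.9], [0.1, 0.3], [1.4, -0.8], [-1.9, -2.1], [-1.8, -0.9]]
socket [557.74119682 -70.41699918 154.65288344] pivot [ 541.30071627 -234.62421727   84.        ] tip [ 453.59143715 -227.47702505   84.        ]
[433.54 285.82  90.81] [[0.4, 0.7], [0.4, 0.2], [-0.0, 0.2], [-1.0, -0.1], [-0.4, -0.8]]
dish [576. 416.]
sugar/whitemug [429. 452.]
bluemug [ 453. -469.]
lid [488. 542.]
```

Request:
move_arm --motion '[[60,[0.526,-0.565,-0.118],[0,0,-0.96]],[60,[0.526,-0.565,-0.118],[0,0,-0.96]],[60,[0.526,-0.565,-0.118],[0,0,-0.96]],[60,[0.526,-0.565,-0.118],[0,0,-0.96]],[60,[0.526,-0.565,-0.118],[0,0,-0.96]],[60,[0.526,-0.565,-0.118],[0,0,-0.96]],[60,[0.526,-0.565,-0.118],[0,0,-0.96]],[60,[0.526,-0.565,-0.118],[0,0,-0.96]],[60,[0.526,-0.565,-0.118],[0,0,-0.96]],[60,[0.526,-0.565,-0.118],[0,0,-0.96]],[60,[0.526,-0.565,-0.118],[0,0,-0.96]],[60,[0.526,-0.565,-0.118],[0,0,-0.96]],[60,[0.526,-0.565,-0.118],[0,0,-0.96]],[60,[0.526,-0.565,-0.118],[0,0,-0.96]],[60,[0.526,-0.565,-0.118],[0,0,-0.96]],[60,[0.526,-0.565,-0.118],[0,0,-0.96]],[60,[0.526,-0.565,-0.118],[0,0,-0.96]],[60,[0.526,-0.565,-0.118],[0,0,-0.96]],[60,[0,0,0],[0,0,0]],[60,[0,0,0],[0,0,0]]]' --grip_force 30

```text
time_s: 1.77
ee_pos: [433.8, 285.4, 160.4]
ee_rot: [-179.9, 0.0, 90.8]
force: [-0.1, -0.1, 0.3]
gripper_width: 59.6
gripper_force: 0.0
```

Run:
```python
from h import *
s=grab_frame("scene");t=grab_frame("top");cv2.imwrite("pics/s2r.png",s);cv2.imwrite("pics/t2r.png",t)
c=lambda im,x,y,w,h,k:cv2.resize(im[y:y+h,x:x+w],(w*k,h*k),interpolation=cv2.INTER_CUBIC)
cv2.imwrite("pics/s2.png",np.hstack([c(s,170,190,100,120,4),c(t,150,150,100,120,4)]))
st=state();print(st['ee_pos'],st['ee_rot'],st['qpos'],st['force'])
```

```text
[433.26663616 286.28245361 160.77195667] [-1.79967086e+02 -8.26008241e-03  9.08907516e+01] [3.21703433e+01 1.57120535e+01 1.01572524e+02 2.71662130e-02
 6.27392666e+01 3.12671411e+01] [ 0.40277918 -0.19955336  0.38660863]
```

View pics/s2.png

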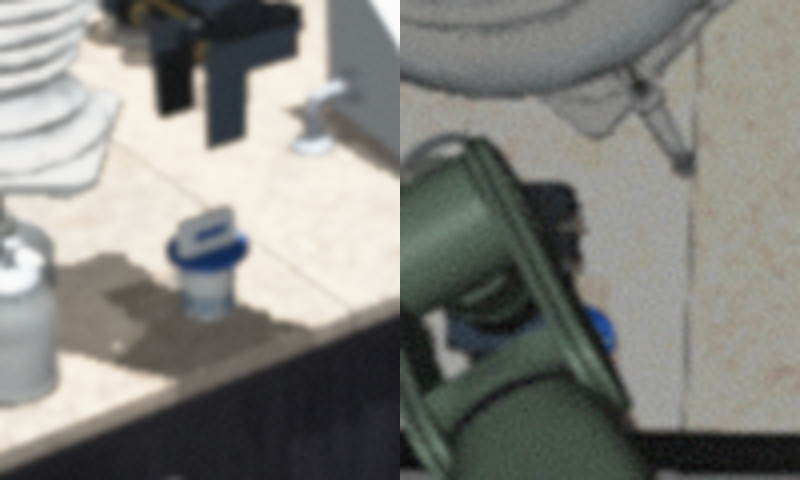

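The gripper is above the cartridge: fingertips are at crop (175,112) and (226,145), and the bar below at (207,232), so they line up. I'll descend and grip.

Request:
move_arm --motion '[[60,[0,0,-0.8],[0,0,0]],[60,[0,0,-0.8],[0,0,0]],[60,[0,0,-0.8],[0,0,0]],[60,[0,0,-0.8],[0,0,0]],[60,[0,0,-0.4],[0,0,0]],[60,[0,0,-0.4],[0,0,0]],[60,[0,0,0],[0,0,0]],[5,[0,0,0],[0,0,0]],[5,[0,0,0],[0,0,0]],[5,[0,0,0],[0,0,0]],[5,[0,0,0],[0,0,0]],[5,[0,0,0],[0,0,0]],[5,[0,0,0],[0,0,0]],[5,[0,0,0],[0,0,0]],[5,[0,0,0],[0,0,0]]]' --grip_force 45

```text
time_s: 3.12
ee_pos: [433.8, 285.9, 61.0]
ee_rot: [180.0, -0.0, 90.8]
force: [-1.1, -0.1, 0.8]
gripper_width: 13.7
gripper_force: 45.0
```

Request:
move_arm --motion '[[5,[0,0,0.8],[0,0,0]],[5,[0,0,1],[0,0,0]],[5,[0,0,1],[0,0,0]],[5,[0,0,1.0],[0,0,0]],[5,[0,-0.88,0.215],[0,0,-0.6825]],[5,[0,-0.88,0.215],[0,0,-0.6825]],[5,[0,-0.88,0.215],[0,0,0]],[5,[0,-0.88,0.215],[0,0,0]],[5,[0,-0.88,0.215],[0,0,0]],[5,[0,-0.88,0.215],[0,0,0]],[5,[0.296,-0.88,0.215],[-0.061,-0.7475,0]],[5,[0.296,-0.88,0.215],[-0.061,-0.7475,0]],[5,[0.296,-0.88,0.215],[-0.061,-0.7475,0]],[5,[0.296,-0.88,0.215],[-0.061,-0.7475,0]],[5,[0.296,-0.88,0.215],[-0.061,-0.7475,0]],[5,[0.296,-0.88,0.215],[-0.061,-0.7475,0]],[5,[0.296,-0.88,0.215],[-0.061,-0.7475,0]],[5,[0.296,-0.88,0.215],[-0.061,-0.7475,0]],[5,[0.296,-0.88,0.215],[-0.061,-0.7475,0]],[5,[0.296,-0.88,0.215],[-0.061,-0.7475,0]]]'

```text
time_s: 4.78
ee_pos: [507.1, -67.0, 241.6]
ee_rot: [150.0, 0.0, 85.4]
force: [1.3, 0.2, -2.1]
gripper_width: 14.2
gripper_force: 45.0
```

Run:
```python
from h import *
s=grab_frame("scene");t=grab_frame("top");cv2.imwrite("pics/s3r.png",s);cv2.imwrite("pics/t3r.png",t)
c=lambda im,x,y,w,h,k:cv2.resize(im[y:y+h,x:x+w],(w*k,h*k),interpolation=cv2.INTER_CUBIC)
cv2.imwrite("pics/s3.png",np.hstack([c(s,245,130,100,120,4),c(t,245,150,100,120,4)]))
st=state();print(st['ee_pos'],st['ee_rot'],st['qpos'],st['force'])
M=R.from_euler('xyz',st['ee_rot'],degrees=True).as_matrix();print(M.round(3),R.from_euler('xyz',st['ee_rot'],degrees=True).inv().as_quat())
foot=st['ee_pos']+60.7*M[:,2];print('foot',foot,proj('scene',[foot]),proj('top',[foot]))
```

```text
[506.5299689  -68.37366088 241.27590719] [1.50039101e+02 3.82618704e-02 8.51430146e+01] [-10.95202976  -2.26892103 117.34431761   5.21901683  35.21303207
  -9.57238335] [ 0.16466821  0.31585847 -0.76176982]
[[ 0.085  0.863  0.498]
 [ 0.996 -0.073 -0.043]
 [-0.001  0.499 -0.866]] [-0.7113468  -0.65358155 -0.1746331   0.1905785 ]
foot [536.73226022 -70.97531604 188.687477  ] [[288.5539801  177.95502848]] [[296.41927768 199.82236259]]
```

View pics/s3.png

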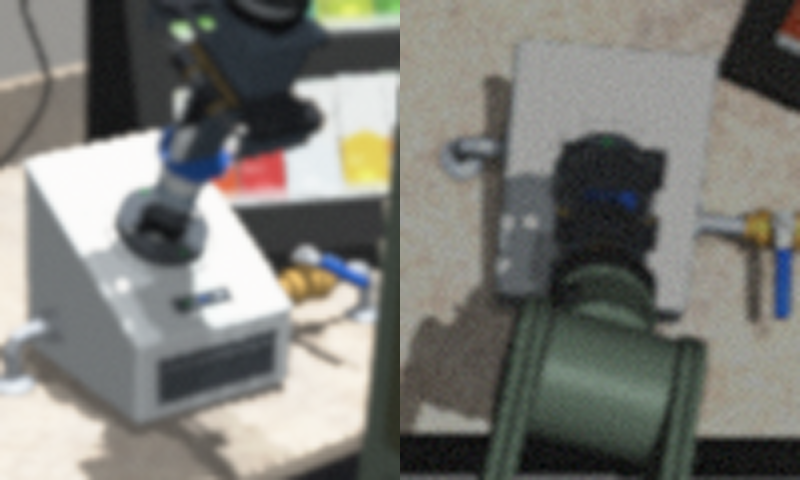

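Scene crop: the foot, at about (180,200), is right above the port bore at (165,225). The top view is blocked by the gripper. The fit agrees with the commanded pose, so I'll advance along the port axis and watch the force.

Request:
move_arm --motion '[[5,[0.199,-0.0162,-0.346],[0,0,0]],[5,[0.199,-0.0162,-0.346],[0,0,0]],[5,[0.199,-0.0162,-0.346],[0,0,0]],[5,[0.0996,-0.0081,-0.173],[0,0,0]],[5,[0.0996,-0.0081,-0.173],[0,0,0]],[5,[0.0996,-0.0081,-0.173],[0,0,0]],[5,[0.0996,-0.0081,-0.173],[0,0,0]],[5,[0,0,0],[0,0,0]]]'

```text
time_s: 5.55
ee_pos: [532.7, -67.8, 197.5]
ee_rot: [150.1, 0.0, 85.4]
force: [-1.2, 0.2, -2.3]
gripper_width: 13.5
gripper_force: 45.0
```

Request:
move_arm --motion '[[5,[0.0996,-0.0081,-0.173],[0,0,0]],[5,[0.0996,-0.0081,-0.173],[0,0,0]],[5,[0.0996,-0.0081,-0.173],[0,0,0]],[5,[0,0,0],[0,0,0]]]'

```text
time_s: 5.88
ee_pos: [540.0, -68.7, 184.7]
ee_rot: [150.1, 0.0, 85.4]
force: [0.0, 0.1, -2.6]
gripper_width: 13.8
gripper_force: 45.0
```

```bash
cat > st.py <<'E'
from h import *
st=state();M=R.from_euler('xyz',[0,0,-4.66],degrees=True).as_matrix()@np.column_stack([u,[0,1,0],n])
S=np.array([557.74,-70.42,154.65])
T=R.from_euler('xyz',st['ee_rot'],degrees=True).as_matrix()
f=st['ee_pos']+60.9*T[:,2]
print('t',st['time_s'],'foot in port',(M.T@(f-S)).round(1),'F port',(M.T@st['force']).round(1),'T',(M.T@st['torque']).round(2),'rot',(M.T@T).round(3).tolist(),'w',st['gripper_width'],'q',st['qpos'].round(1))
E
python3 st.py
```

```text
t 5.8833 foot in port [ -0.4   0.3 -26. ] F port [-1.3  0.1 -2.3] T [-0.01  0.54  0.07] rot [[-0.001, 1.0, 0.0], [1.0, 0.001, 0.0], [0.0, 0.0, -1.0]] w 13.847313047313904 q [-10.1   4.4 119.7   6.2  26.2 -10.4]
```

Request:
move_arm --motion '[[5,[0.04,-0.0032,-0.0692],[0,0,0]],[5,[0.04,-0.0032,-0.0692],[0,0,0]],[5,[0.04,-0.0032,-0.0692],[0,0,0]],[5,[0.04,-0.0032,-0.0692],[0,0,0]],[5,[0,0,0],[0,0,0]]]'

```text
time_s: 6.3
ee_pos: [543.8, -69.1, 178.1]
ee_rot: [150.1, 0.0, 85.4]
force: [-1.3, -1.9, -2.6]
gripper_width: 13.6
gripper_force: 45.0
```

```bash
python3 st.py
```

```text
t 6.3 foot in port [ -0.4   0.2 -33.6] F port [-2.3 -2.  -1.7] T [-0.48  0.86 -0.01] rot [[-0.001, 1.0, 0.001], [1.0, 0.001, -0.0], [-0.0, 0.001, -1.0]] w 13.64328607801426 q [-10.1   5.3 119.9   6.4  25.2 -10.5]
```

Request:
move_arm --motion '[[5,[-0.02,-0.04,-0.01],[0,0,0]],[5,[0.04,-0.0032,-0.0692],[0,0,0]],[5,[0.04,-0.0032,-0.0692],[0,0,0]],[5,[0,0,0],[0,0,0]]]'

```text
time_s: 6.63
ee_pos: [545.9, -70.1, 174.9]
ee_rot: [150.0, 0.0, 85.4]
force: [-0.3, -0.3, -2.2]
gripper_width: 14.0
gripper_force: 45.0
```

```bash
python3 st.py
```

```text
t 6.6333 foot in port [ -0.   -0.7 -37.5] F port [-1.3 -0.3 -1.8] T [0.01 0.53 0.05] rot [[-0.001, 1.0, 0.002], [1.0, 0.001, 0.0], [0.0, 0.002, -1.0]] w 13.990019076220547 q [-10.2   5.7 120.    6.7  24.6 -10.9]
```

Request:
move_arm --motion '[[5,[0.04,-0.0032,-0.0692],[0,0,0]],[5,[0.04,-0.0032,-0.0692],[0,0,0]],[5,[0.04,-0.0032,-0.0692],[0,0,0]],[5,[0.04,-0.0032,-0.0692],[0,0,0]],[5,[0.04,-0.0032,-0.0692],[0,0,0]],[5,[0,0,0],[0,0,0]]]'

```text
time_s: 7.13
ee_pos: [550.8, -70.5, 166.5]
ee_rot: [150.0, 0.0, 85.4]
force: [-4.8, 1.3, 4.0]
gripper_width: 13.9
gripper_force: 45.0
```

```bash
python3 st.py
```

```text
t 7.1333 foot in port [  0.1  -0.7 -47.2] F port [-2.2  0.9  5.9] T [-0.06  0.76  0.12] rot [[-0.001, 1.0, 0.002], [1.0, 0.001, -0.0], [-0.0, 0.002, -1.0]] w 13.89678337416438 q [-10.1   6.7 120.2   6.9  23.3 -11.2]
```

Request:
move_arm --motion '[[5,[0.02,-0.0016,-0.0346],[0,0,0]],[5,[0.02,-0.0016,-0.0346],[0,0,0]],[5,[0.02,-0.0016,-0.0346],[0,0,0]],[5,[0,0,0],[0,0,0]]]'

```text
time_s: 7.47
ee_pos: [552.1, -70.6, 164.1]
ee_rot: [150.0, 0.0, 85.4]
force: [-5.4, 0.2, 5.0]
gripper_width: 13.8
gripper_force: 45.0
```

```bash
python3 st.py
```

```text
t 7.4667 foot in port [  0.   -0.7 -49.9] F port [-2.2 -0.2  7. ] T [-0.05  0.79  0.05] rot [[-0.001, 1.0, 0.002], [1.0, 0.001, 0.0], [0.0, 0.002, -1.0]] w 13.827902844321912 q [-10.1   7.  120.3   7.   22.9 -11.3]
```

Request:
move_arm --motion '[[5,[0.02,-0.0016,-0.0346],[0,0,0]],[5,[0.02,-0.0016,-0.0346],[0,0,0]],[5,[0,0,0],[0,0,0]]]'

```text
time_s: 7.72
ee_pos: [552.8, -70.7, 163.1]
ee_rot: [150.0, 0.0, 85.4]
force: [-11.0, 1.3, 10.8]
gripper_width: 13.9
gripper_force: 45.0
```

```bash
python3 st.py
```

```text
t 7.7167 foot in port [  0.1  -0.6 -51.1] F port [-4.2  0.4 14.8] T [-0.19  1.06 -0.01] rot [[-0.001, 1.0, 0.003], [1.0, 0.001, 0.0], [0.0, 0.003, -1.0]] w 13.915916213440019 q [-10.1   7.2 120.3   7.1  22.7 -11.3]
```

Request:
move_arm --motion '[[5,[-0.008,0.0006,0.014],[0,0,0]],[5,[0,0,0],[0.398,-0.0325,-0.693]],[5,[0,0,0],[0.398,-0.0325,-0.693]],[5,[0,0,0],[0.398,-0.0325,-0.693]],[5,[0,0,0],[0.398,-0.0325,-0.693]],[5,[0,0,0],[0.398,-0.0325,-0.693]],[5,[0,0,0],[0.398,-0.0325,-0.693]],[5,[0,0,0],[0.398,-0.0325,-0.693]],[5,[0,0,0],[0,0,0]]]'

```text
time_s: 8.47
ee_pos: [553.1, -70.7, 163.3]
ee_rot: [151.8, -11.0, 65.7]
force: [-7.4, 0.8, 7.4]
gripper_width: 13.9
gripper_force: 45.0
```

```bash
python3 st.py
```

```text
t 8.4667 foot in port [  0.6  -0.7 -51.1] F port [-2.8  0.2 10.1] T [-0.16  0.86 -0.07] rot [[0.382, 0.924, 0.003], [0.924, -0.382, -0.0], [0.001, 0.003, -1.0]] w 13.894310921271792 q [-10.1   7.2 120.3   7.   22.7  11.3]
```

Request:
move_arm --motion '[[5,[0,0,0],[0.398,-0.0325,-0.693]],[5,[0,0,0],[0.398,-0.0325,-0.693]],[5,[0,0,0],[0.398,-0.0325,-0.693]],[5,[0,0,0],[0.398,-0.0325,-0.693]],[5,[0,0,0],[0.398,-0.0325,-0.693]],[5,[0,0,0],[0.398,-0.0325,-0.693]],[5,[0,0,0],[0.398,-0.0325,-0.693]],[5,[0,0,0],[0.398,-0.0325,-0.693]],[5,[0,0,0],[0.398,-0.0325,-0.693]],[5,[0,0,0],[0.398,-0.0325,-0.693]],[5,[0,0,0],[0.398,-0.0325,-0.693]],[5,[0,0,0],[0.398,-0.0325,-0.693]],[5,[0,0,0],[0.398,-0.0325,-0.693]],[5,[0,0,0],[0.398,-0.0325,-0.693]],[5,[0,0,0],[0.398,-0.0325,-0.693]],[5,[0,0,0],[0.398,-0.0325,-0.693]],[5,[0,0,0],[0.398,-0.0325,-0.693]],[5,[0,0,0],[0.398,-0.0325,-0.693]],[5,[0,0,0],[0,0,0]]]'

```text
time_s: 10.05
ee_pos: [553.7, -71.2, 163.7]
ee_rot: [174.2, -29.6, 6.8]
force: [-6.2, -0.2, 7.2]
gripper_width: 13.7
gripper_force: 45.0
```

```bash
python3 st.py
```

```text
t 10.05 foot in port [  1.4  -1.2 -51.1] F port [-1.7 -0.7  9.3] T [-0.47  0.76 -0.03] rot [[0.985, 0.173, 0.004], [0.173, -0.985, -0.002], [0.004, 0.002, -1.0]] w 13.714341477452615 q [-10.1   7.2 120.2   6.8  22.7  69. ]
```

Now turn the last 10° plus a little, to reach the stop.

Request:
move_arm --motion '[[5,[0,0,0],[0.398,-0.0325,-0.693]],[5,[0,0,0],[0.398,-0.0325,-0.693]],[5,[0,0,0],[0.398,-0.0325,-0.693]],[5,[0,0,0],[0.1,-0.008,-0.173]],[5,[0,0,0],[0,0,0]]]'

```text
time_s: 10.47
ee_pos: [553.3, -71.3, 163.4]
ee_rot: [-179.9, -30.1, -5.0]
force: [-6.8, -1.9, 6.3]
gripper_width: 13.9
gripper_force: 45.0
```

```bash
python3 st.py
```

```text
t 10.4667 foot in port [  0.8  -1.3 -51.1] F port [-2.7 -2.4  8.7] T [-0.67  0.91  0.1 ] rot [[1.0, -0.006, 0.003], [-0.006, -1.0, -0.002], [0.003, 0.002, -1.0]] w 13.923910701146548 q [-10.1   7.2 120.3   6.8  22.7  79.4]
```

Request:
move_arm --motion '[[5,[-0.003,-0.03,0],[0,0,0]],[5,[-0.02,0.0016,0.0346],[0,0,0]],[5,[-0.02,0.0016,0.0346],[0,0,0]],[5,[-0.02,0.0016,0.0346],[0,0,0]],[5,[-0.02,0.0016,0.0346],[0,0,0]],[5,[0,0,0],[0,0,0]]]'

```text
time_s: 10.97
ee_pos: [551.4, -71.3, 166.8]
ee_rot: [-179.9, -30.1, -5.1]
force: [-2.8, 1.8, 5.6]
gripper_width: 13.5
gripper_force: 45.0
```

```bash
python3 st.py
```

```text
t 10.9667 foot in port [  0.8  -1.5 -47.3] F port [0.2 1.6 6.3] T [0.13 0.58 0.  ] rot [[1.0, -0.006, 0.003], [-0.006, -1.0, -0.001], [0.003, 0.001, -1.0]] w 13.531884683818003 q [-10.2   6.8 120.2   6.9  23.3  79.2]
```

Request:
move_arm --motion '[[5,[-0.02,0.0016,0.0346],[0,0,0]],[5,[-0.02,0.0016,0.0346],[0,0,0]],[5,[0,0,0],[0,0,0]]]'

```text
time_s: 11.22
ee_pos: [551.0, -71.3, 167.3]
ee_rot: [-179.9, -30.0, -5.1]
force: [4.7, 1.3, -3.2]
gripper_width: 13.8
gripper_force: 45.0
```

```bash
python3 st.py
```

```text
t 11.2167 foot in port [  0.7  -1.5 -46.6] F port [ 2.3  1.7 -5. ] T [0.27 0.02 0.06] rot [[1.0, -0.006, 0.002], [-0.006, -1.0, -0.001], [0.002, 0.001, -1.0]] w 13.822454402621204 q [-10.2   6.7 120.1   6.8  23.4  79.3]
```

The cartridge rose and now holds against the pull, so it is seated. Releasing and backing off along the axis.

Request:
move_arm --motion '[[5,[0.02,-0.0016,-0.0346],[0,0,0]],[45,[0,0,0],[0,0,0]],[45,[0,0,0],[0,0,0]],[45,[0,0,0],[0,0,0]],[45,[0,0,0],[0,0,0]],[45,[-0.25,0.02,0.433],[0,0,0]],[45,[-0.5,0.04,0.866],[0,0,0]],[45,[-0.5,0.04,0.866],[0,0,0]],[45,[-0.5,0.04,0.866],[0,0,0]],[45,[-1,0,0.5],[0,0,0]],[45,[-1,0,0.5],[0,0,0]],[45,[-1,0,0.5],[0,0,0]],[45,[0,0,0],[0,0,0]]]'

```text
time_s: 12.3
ee_pos: [429.2, -67.8, 282.3]
ee_rot: [-179.9, -30.2, -5.1]
force: [-0.4, 0.9, -1.3]
gripper_width: 45.0
gripper_force: 0.0
```

```bash
python3 st.py
python3 - <<'E'
from h import *
s=grab_frame("scene");t=grab_frame("top");cv2.imwrite("pics/s4r.png",s);cv2.imwrite("pics/t4r.png",t)
c=lambda im,x,y,w,h,k:cv2.resize(im[y:y+h,x:x+w],(w*k,h*k),interpolation=cv2.INTER_CUBIC)
cv2.imwrite("pics/s4.png",np.hstack([c(s,245,130,100,120,4),c(t,260,150,100,120,4)]))
E
```

```text
t 12.3 foot in port [-47.3  -8.  113.8] F port [-1.1  0.8 -0.9] T [-0.06  0.43  0.03] rot [[1.0, -0.006, 0.005], [-0.006, -1.0, -0.002], [0.005, 0.002, -1.0]] w 45.02431250714068 q [-14.  -12.2 119.2   6.7  43.3  77.4]
```

View pics/s4.png

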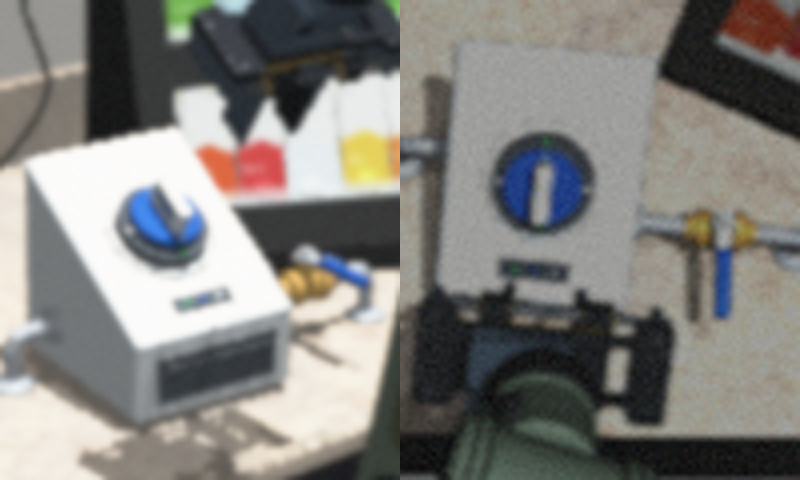

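The cartridge is seated: the disc sits on the collar and the bar at (540,195) lies in line with the green dots. The lever at (722,285) is still shut. Next I'll bring closed, vertical fingers between the unit and the lever.

Request:
move_arm --motion '[[0,[0.193,-0.417,-0.374],[0.061,0.7475,0]],[0,[0.193,-0.417,-0.374],[0.061,0.7475,0]],[0,[0.193,-0.417,-0.374],[0.061,0.7475,0]],[0,[0.193,-0.417,-0.374],[0.061,0.7475,0]],[0,[0.193,-0.417,-0.374],[0.061,0.7475,0]],[0,[0.193,-0.417,-0.374],[0.061,0.7475,0]],[0,[0.193,-0.417,-0.374],[0.061,0.7475,0]],[0,[0.193,-0.417,-0.374],[0.061,0.7475,0]],[0,[0.193,-0.417,-0.374],[0.061,0.7475,0]],[0,[0.193,-0.417,-0.374],[0.061,0.7475,0]],[0,[0.193,-0.417,-0.374],[0,0,-0.92]],[0,[0.193,-0.417,-0.374],[0,0,-0.92]],[0,[0,0,0],[0,0,-0.92]],[0,[0,0,0],[0,0,-0.92]],[0,[0,0,0],[0,0,0]],[0,[0,0,0],[0,0,0]]]'

```text
time_s: 13.73
ee_pos: [489.9, -192.9, 166.5]
ee_rot: [180.0, 0.1, -19.6]
force: [-0.2, -0.1, -0.3]
gripper_width: 0.4
gripper_force: 0.0
```

```bash
python3 -c "
from h import *
s=state();print(s['ee_pos'],s['ee_rot'],s['qpos'].round(1),s['gripper_width'],s['force'])
piv=np.array([541.3,-234.6]);
ph=[142.4]+list(142.4+np.arange(1,13)*9)
P=[piv+68.3*np.array([np.cos(np.radians(a)),np.sin(np.radians(a))]) for a in ph]
print(P[0]);print((np.diff(P,axis=0)/25).round(3).tolist())"
```

```text
[ 489.92601569 -192.89676754  166.5045508 ] [ 1.79953343e+02  1.39900818e-01 -1.96193255e+01] [-2.270e+01  1.610e+01  1.001e+02 -1.000e-01  6.390e+01  8.690e+01] 0.43623330421206846 [-0.16417655 -0.1290861  -0.28203533]
[ 487.18661736 -192.92708531]
[[-0.234, -0.359], [-0.175, -0.391], [-0.112, -0.414], [-0.046, -0.426], [0.022, -0.428], [0.088, -0.419], [0.153, -0.4], [0.214, -0.372], [0.269, -0.334], [0.318, -0.287], [0.359, -0.234], [0.391, -0.175]]
```

Request:
move_arm --motion '[[0,[-0.108,0,-0.6],[0,0,0]],[0,[0,0,-0.8],[0,0,0]],[0,[0,0,-0.8],[0,0,0]],[0,[0,0,-0.8],[0,0,0]],[0,[0,0,-0.78],[0,0,0]],[0,[0,0,0],[0,0,0]],[0,[-0.078,-0.12,0],[0,0,0.75]],[0,[-0.078,-0.12,0],[0,0,0.75]],[0,[-0.078,-0.12,0],[0,0,0.75]],[0,[-0.058,-0.13,0],[0,0,0.75]],[0,[-0.058,-0.13,0],[0,0,0.75]],[0,[-0.058,-0.13,0],[0,0,0.75]],[0,[-0.037,-0.138,0],[0,0,0.75]],[0,[-0.037,-0.138,0],[0,0,0.75]],[0,[-0.037,-0.138,0],[0,0,0.75]]]'

```text
time_s: 14.98
ee_pos: [474.4, -222.0, 74.2]
ee_rot: [179.9, -0.0, 7.5]
force: [0.2, 1.2, 0.4]
gripper_width: 0.2
gripper_force: 0.6
```

Request:
move_arm --motion '[[0,[-0.015,-0.142,0],[0,0,0.75]],[0,[-0.015,-0.142,0],[0,0,0.75]],[0,[-0.015,-0.142,0],[0,0,0.75]],[0,[0.007,-0.143,0],[0,0,0.75]],[0,[0.007,-0.143,0],[0,0,0.75]],[0,[0.007,-0.143,0],[0,0,0.75]],[0,[0.029,-0.14,0],[0,0,0.75]],[0,[0.029,-0.14,0],[0,0,0.75]],[0,[0.029,-0.14,0],[0,0,0.75]],[0,[0.051,-0.133,0],[0,0,0.75]],[0,[0.051,-0.133,0],[0,0,0.75]],[0,[0.051,-0.133,0],[0,0,0.75]],[0,[0.071,-0.124,0],[0,0,0.75]],[0,[0.071,-0.124,0],[0,0,0.75]],[0,[0.071,-0.124,0],[0,0,0.75]],[0,[0.09,-0.111,0],[0,0,0.75]],[0,[0.09,-0.111,0],[0,0,0.75]],[0,[0.09,-0.111,0],[0,0,0.75]]]'

```text
time_s: 16.48
ee_pos: [491.3, -281.7, 74.1]
ee_rot: [180.0, 0.1, 61.5]
force: [-0.2, 0.0, -0.2]
gripper_width: 0.4
gripper_force: 0.6
```

Request:
move_arm --motion '[[0,[0.106,-0.096,0],[0,0,0.75]],[0,[0.106,-0.096,0],[0,0,0.75]],[0,[0.106,-0.096,0],[0,0,0.75]],[0,[0.12,-0.078,0],[0,0,0.75]],[0,[0.12,-0.078,0],[0,0,0.75]],[0,[0.12,-0.078,0],[0,0,0.75]],[0,[0.13,-0.058,0],[0,0,0.75]],[0,[0,0,0],[0,0,0]]]'

```text
time_s: 17.15
ee_pos: [512.4, -296.5, 74.1]
ee_rot: [179.9, 0.1, 82.4]
force: [0.2, -0.1, -0.2]
gripper_width: 0.6
gripper_force: 0.0
```

Request:
move_arm --motion '[[0,[0.06,0,0],[0,0,0.25]],[0,[0.04,0,0],[0,0,0.25]],[0,[0,0,0],[0,0,0]]]'

```text
time_s: 17.4
ee_pos: [514.2, -296.0, 73.6]
ee_rot: [179.9, 0.1, 84.3]
force: [0.4, 1.0, -0.1]
gripper_width: 0.2
gripper_force: 0.3
```

Request:
move_arm --motion '[[0,[0.06,0,0],[0,0,0]],[0,[0.06,0,0],[0,0,0]],[0,[0,0,0],[0,0,0]]]'

```text
time_s: 17.65
ee_pos: [517.3, -296.0, 73.4]
ee_rot: [179.9, 0.1, 84.3]
force: [-0.4, -0.7, 1.0]
gripper_width: 0.6
gripper_force: 0.3
```

```bash
python3 -c "
from h import *
s=state();print(s['ee_pos'],s['force'],s['torque'])"
```

```text
[ 517.30597472 -295.99919265   73.38686166] [-0.43436365 -0.70903079  1.01784856] [-0.12048865  0.23212986 -0.00824011]
```

Not at the stop yet, so push on in small steps.

Request:
move_arm --motion '[[0,[0.06,0,0],[0,0,0]],[0,[0.06,0,0],[0,0,0]],[0,[0,0,0],[0,0,0]]]'

```text
time_s: 17.9
ee_pos: [519.5, -296.1, 73.2]
ee_rot: [-180.0, 0.1, 84.3]
force: [-3.9, -1.3, 1.4]
gripper_width: 0.6
gripper_force: 1.6
```

Request:
move_arm --motion '[[0,[0.06,0,0],[0,0,0]],[0,[0.06,0,0],[0,0,0]],[0,[0,0,0],[0,0,0]]]'

```text
time_s: 18.15
ee_pos: [519.7, -296.1, 73.2]
ee_rot: [-179.6, 0.1, 84.3]
force: [-10.0, -2.8, 5.9]
gripper_width: 0.5
gripper_force: 5.2
```

At the stop (10 N). Back off, lift and look.

Request:
move_arm --motion '[[0,[-0.3,0,0],[0,0,0]],[0,[-0.8,0,0],[0,0,0]],[0,[0,0,0.8],[0,0,0]],[0,[0,0,1],[0,0,0]],[0,[0,0,1],[0,0,0]],[0,[-1,0,1],[0,0,0]],[0,[-1,0,1],[0,0,0]],[0,[-1,0,1],[0,0,0]],[0,[-1,0,0],[0,0,0]],[0,[0,0,0],[0,0,0]],[0,[0,0,0],[0,0,0]]]'

```text
time_s: 19.07
ee_pos: [395.4, -295.9, 219.0]
ee_rot: [179.8, 0.1, 84.2]
force: [0.2, 0.2, -1.1]
gripper_width: 0.2
gripper_force: 0.0
```

Run:
```python
from h import *
s=grab_frame("scene");t=grab_frame("top")
c=lambda im,x,y,w,h,k:cv2.resize(im[y:y+h,x:x+w],(w*k,h*k),interpolation=cv2.INTER_CUBIC)
cv2.imwrite("pics/s5.png",np.hstack([c(s,245,130,100,120,4),c(t,280,150,100,120,4)]))
```

```text
(no output)
```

View pics/s5.png

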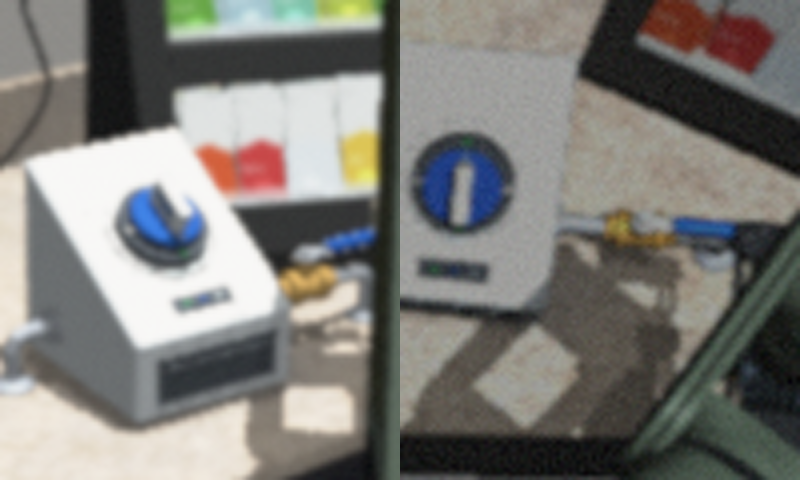

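The lever (675–735, 227) now lies in line with the pipe, and the cartridge is still seated with its bar on the dots. The robot is clear, so I'm handing in.

```bash
python3 -c "
from workcell import *
print(job_done())"
```

```text
the job is handed in; nothing more can be done
None
```

The new cartridge is locked in the port and the valve lever is fully open at its stop. The robot stood clear, and the job was handed in at about 19 s; no verdict came back.

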